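Set the air valve with its plug-in crank pin

ROBOT

A 6-joint arm with a two-finger parallel gripper is mounted at the origin on a cart in front of the work surface, level with it; the furniture and walls round the work are solid. World frame = base frame: x ahead of the robot, y to its left, z up, the work surface at z = 0. Lengths are in m, angles in rad, forces in N, time in s.
With the tool pointing down it reaches from about 0.3 to 0.775 m from the base axis. Payload 14.6 kg.
Tool frame: the origin (TCP) lies at the very end of the fingers, on their centre line; the grasp point (between the pads) lies 19 mm behind it; z points along the fingers, y is the line along which they close (so a half turn about z gives the same grasp; the last joint's range is limited). The gripper opens to 94 mm and grips with 3 to 60 N. Pads are 16 mm wide; open, the fingers measure 119 mm over their backs; the gripper's body (75 mm by 177 mm) begins 78 mm behind the grasp point.
Start: joints at [1.098, 0.3, 1.521, -0, 1.321, -0.067], TCP at [0.217, 0.505, 0.205] pointing down, gripper open.
Joint ranges: [-3.03, 3.03], [-0.79, 2.21], [0.23, 2.52], [-1.04, 4.18], [0, 3.07], [-2.55, 2.55]. Speed limits (rad/s): [2.22, 2.22, 2.57, 3.14, 3.14, 3.14].

INTERFACE

Orientations are given as [roll, pitch, yaw] about the fixed x, y, z axes, in that order (R = Rz(yaw) Ry(pitch) Rx(roll)).
In Python, from station import status, vision, order, silhouettes gives the robot as it stands. The module is installed in compiled form; this text tells all that it offers.
- The arm moves only by the shell command python3 -m pendant 'ROWS' [FORCE]. ROWS is JSON, one flat list of numbers, 7 for each row, row after row: the shift along the tool's x, y, z in units of 500 mm (1.0 is 500 mm), then the turn, a rotation vector about the tool's x, y, z in units of 90 degrees (1.0 is 90 degrees), then the opening, from -1 (shut) to 1 (fully open). A call has 1 to 12 rows; each row is the pose to reach, as a shift and turn from the pose commanded when the call began, along the tool's axes at that moment; what a row does not reach only later rows make up. A row lasts 1/10 s, in which the tool goes at most 50 mm and 8.59 degrees, less where a joint would pass 70% of its speed; a pose out of reach is approached as far as the arm can. A call with a number of a shift or a turn outside -1 to 1 is refused whole. A call with a gripper value outside its range is refused whole. The fingers move at their own pace and stop on an object; FORCE is the grip in N (left out, the last holds). Time passes only in rows, so rows that repeat a pose let the fingers close. It gives the time, the measured TCP pose, the force, the opening and the grip force at its end, in the units of the state.
- status.get_obs(): the state, without advancing time (a new reading comes with each control period).
- vision.camera(name): name is "scene" or "top"; returns a dict with "pixels" (400x640x3 uint8, red, green, blue), "K" (3x3 intrinsics, pixels), "k1" (the pictures are not rectified: a ray, as slopes to the right and down, at radius r is drawn at 1 + k1 r^2 times it, then the intrinsics apply), "R" (3x3) and "t" (3): a world point X has camera coordinates R X + t. Camera axes: x right, y down, z forward; pixel columns grow to the right and rows downward; lengths in m; the calibration is good to about 2 mm. A picture is of the moment at which its call begins. There is no depth.
- order.hand_in(): hands the job in; it is judged then, once.
Trained networks look in a picture, given as the dict that the camera call returned (one of the last four; its "shot" number tells which), for a name from the list of things; names that differ only in an ending like _2 or _b are one class to them, and where a whole thing is asked for, a point or a joint stands for the part that bears it (a point fixed in the world has none). Each returns a list of dicts, best first, with "score" (0 to 1); they miss things now and then, are a little off and sometimes report something else, mostly with a low value. They report only what shows in the picture. A call takes as long as a camera call. They do not tell look-alikes from the thing itself.
- silhouettes(target, picture): "region" (400x640 bool, what is visible of it) and "extent" ([left, top, right, bottom] in pixels, round what is visible of it).
The state is a dict: "time_s": time; "qpos": joint angles; "joint_vel": joint speeds; "tau": joint torques, N m; "ee_pos": TCP position; "eef_rot": TCP orientation; "force": force on the tool from outside, world axes, zero at the start; "moment": the same for the moment, N m; "grip_width": finger opening in m; "grip_force": force on a finger pad.
Only numpy, scipy, OpenCV 4.12 (cv2) and the standard library are available. Lean on these libraries where they do the work, as an engineer would, in place of code of your own. Each camera call takes 0.05 s, during which the arm holds its last target. There are 200 camera calls.

TASK

Take the crank pin (the steel pin with the black grip) out of its compartment in the parts tray and plug it all the way into the socket on the rim of the air valve's handwheel. Cranking by the pin, close the valve clockwise until it meets its stop, then back it off counter-clockwise exactly two full turns. Finish still gripping the crank pin, seated in the wheel and keeping it still, and leave everything else on the bench and in the tray where it is.

Things in the scene. Friction and masses are not known exactly. Their poses are not given: they have to be found in the camera images.
- crank_pin: Loose crank pin (90 g), upright in one tray compartment: steel shank, black grip. Origin: centre of its underside, z along it to the grip end. From the bottom: shank 20 mm dia, 22 mm long (lowest 4 mm tapers to 14 mm dia), flange 30 mm dia from 22 to 26 mm, grip 20 mm dia from 26 to 74 mm (its top end). Take it by the grip from above; once in the socket it can spin freely.
- valve: Brass air valve on a 100x70 mm steel plate, fixed to the bench; pipe along its x, 124 mm overall. Origin: centre of the plate's underside; z is the upright axis of the handwheel. Heights over the worktop: wheel underside 62 mm, rim bar centre 74 mm (bar 14 mm thick, circle radius 50 mm), hub 84 mm, screw on the hub 89 mm. Widest radius of the wheel 68 mm.
- socket (a point): Centre of the mouth of the blind socket in the round boss (35 mm dia) on the wheel's rim; turns with the wheel, 50 mm from its axis, 90 mm above the worktop. Opens upward, 23 mm dia, 24 mm deep: the pin's shank has 1.5 mm play all round, and fully in, its flange rests on the boss with the pin's underside 22 mm below this point.
- handwheel (a joint): Turn of the handwheel, rad: 0 = closed on its hard stop, grows counter-clockwise seen from above (opening); 12.566 = two turns open, 21 at most. At 0 the socket lies in the valve's +x direction from the axis, at other values turned on by that angle. Starts a third of a turn to one turn open. Friction 0.12 N m (2.4 N at the pin); stays where it is left.
- tray: Grey open parts tray fixed to the worktop, 62 (x) x 150 (y) x 28 mm high, walls and floor 4 mm, three equal compartments in a row along its y (centres 48.7 mm apart; dividers 24 mm high). Origin: centre of its underside. Crank pin, ring and jaw block lie in them, in any order. Left of it stands the key machine, 0.31 m tall, from x = 0.37, y = 0.28: keep clear.
- padlock: brass padlock lying flat, 62x40x18 mm, a bystander. Origin at the centre of its underside.
- key: loose key with a dark moulded head, 29x65x7 mm, a bystander. Origin at the centre of its underside.
- calliper: digital calliper lying flat, 64x210x16 mm, a bystander. Origin at the centre of its underside.
- oil_bottle: standing oil bottle with a pointed nozzle, 42x42x114 mm, a bystander. Origin at the centre of its underside.
- cutter_stand: pale block holding end mills, 28x90x55 mm, a bystander. Origin at the centre of its underside.
- brush: chip brush with wooden handle, 35x176x12 mm, a bystander. Origin at the centre of its underside.
- collar: short steel ring, 32 mm outside, 18 mm bore, 12 mm high, lying in one compartment of the tray; not needed. Origin at the centre of its underside.
- jaw_block: ground steel jaw block with a notch, 34x22x16 mm, in one compartment of the tray; not needed. Origin at the centre of its underside.
Not all that is in view belongs to the job. There is more than one size of the crank_pin; the one meant has the size given above.

How it is judged:
On the way, in this order (a step that is already met when the one before it is completed fails the run):
1. the crank pin is fully plugged into the socket of the handwheel (z of crank_pin in the frame of socket below -0.018 m and horizontal distance between crank_pin and socket below 0.006 m and angle between crank_pin's own z axis and vertical below 0.2 rad), for 0.2 s.
2. the valve is closed against its stop, by the gripped crank pin (all of step 1 and value of joint handwheel below 0.1 rad and contact force between the fingers and crank_pin above 3 N), for 0.2 s.
At the end, for the whole second after the job is handed in: The handwheel stands still two turns (12.566 rad, within 0.2 rad) open from its stop, with the crank pin seated in its socket (underside at least 18 mm below the mouth, within 6 mm of its centre, upright within 0.2 rad) and gripped by the fingers with more than 3 N (all of step 1 and value of joint handwheel between 12.366 and 12.766 rad and velocity of joint handwheel between -0.1 and 0.1 rad/s and contact force between the fingers and crank_pin above 3 N); the arm keeps its last pose, push and grip.
It fails at once if the ring or the jaw block in the tray is moved more than 30 mm (distance of any of collar, jaw_block from where it was at the start of the episode above 0.03 m).
It fails at once if another thing on the bench is moved more than 30 mm (distance of any of padlock, key, calliper, oil_bottle, cutter_stand, brush from where it was at the start of the episode above 0.03 m).
It also fails if it takes over 69 s, if anything falls off the work surface, if the arm or the gripper's body presses on something with over 40 N, if the wrist force passes 120 N, or if a joint passes its speed limit or range.

## Working session

There is one attempt and no reset: what is moved stays moved. The work goes in short steps, Python scripts to look and compute and a shell command to move; the robot and the scene stay as the last step left them, time stands still between calls to the robot, and variables do not carry over. Pictures are saved under pics/ and viewed, at most 10 in all, crops included, and the job is handed in when it is done.

```bash
mkdir -p pics
cat > h.py <<'E'
import numpy as np, cv2, pickle
from station import status, vision, order, silhouettes
def proj(c,X):
    p=(c["R"]@np.atleast_2d(X).T).T+c["t"]; s=p[:,:2]/p[:,2:]; r2=(s**2).sum(1,keepdims=True)
    s=s*(1+c["k1"]*r2); return s@np.array(c["K"])[:2,:2].T+np.array(c["K"])[:2,2]
def back(c,uv,z):
    K=np.array(c["K"]); d=np.linalg.solve(K[:2,:2],np.array(uv,float)-K[:2,2]); s=d.copy()
    for _ in range(20): s=d/(1+c["k1"]*(s@s))
    R=np.array(c["R"]); C=-R.T@c["t"]; v=R.T@np.r_[s,1]; return C+v*(z-C[2])/v[2]
E
python3 - <<'E'
from h import *
for n in("scene","top"):
    c=vision.camera(n); cv2.imwrite(f"pics/{n}0.png",c["pixels"][...,::-1])
    print(n,c["k1"],np.round(-np.array(c["R"]).T@c["t"],3),np.round(c["K"],1).tolist())
    for t in("crank_pin","valve","socket","handwheel","tray","collar","jaw_block","oil_bottle","cutter_stand"):
        for o in silhouettes(t,c)[:3]:
            m=o["region"]; ys,xs=np.nonzero(m); u=(xs.mean(),ys.mean())
            print(t,round(o["score"],2),np.round(o["extent"]).tolist(),np.round(u,1),len(xs),np.round(back(c,u,.05),3))
print(status.get_obs())
E
```

```text
scene 0.01607738577507859 [-0.1   -0.637  0.502] [[506.9, 0.0, 321.4], [0.0, 506.9, 199.5], [0.0, 0.0, 1.0]]
crank_pin 0.92 [317.0, 168.0, 328.0, 218.0] [321.1 193.5] 579 [0.606 0.043 0.05 ]
crank_pin 0.92 [344.0, 182.0, 364.0, 220.0] [354.3 197.2] 468 [ 0.645 -0.018  0.05 ]
crank_pin 0.6 [271.0, 186.0, 284.0, 220.0] [279.4 204.2] 339 [0.507 0.064 0.05 ]
valve 0.8 [318.0, 214.0, 384.0, 280.0] [353.2 245.1] 3111 [ 0.494 -0.146  0.05 ]
socket 0.69 [327.0, 192.0, 409.0, 216.0] [361.1 203.3] 435 [ 0.633 -0.046  0.05 ]
socket 0.56 [325.0, 214.0, 386.0, 253.0] [354.5 230.6] 1680 [ 0.536 -0.113  0.05 ]
handwheel 0.71 [325.0, 211.0, 383.0, 253.0] [354.8 230.5] 1594 [ 0.536 -0.113  0.05 ]
tray 0.93 [226.0, 194.0, 295.0, 232.0] [257.2 214. ] 1465 [0.447 0.06  0.05 ]
collar 0.49 [253.0, 211.0, 265.0, 215.0] [259.6 211.2] 54 [0.458 0.066 0.05 ]
jaw_block 0.67 [237.0, 203.0, 252.0, 211.0] [241.9 204.2] 78 [0.451 0.115 0.05 ]
oil_bottle 0.95 [435.0, 182.0, 460.0, 243.0] [447.8 217.9] 1008 [ 0.708 -0.204  0.05 ]
cutter_stand 0.97 [286.0, 169.0, 311.0, 197.0] [297.6 185.5] 493 [0.598 0.107 0.05 ]
to
[... 1065 characters left out ...]
 159.8] 421 [0.639 0.153 0.05 ]
{'time_s': 1.0, 'qpos': array([ 1.09837050e+00,  2.99902087e-01,  1.52098445e+00,  1.74642622e-05,
        1.32069628e+00, -6.66224438e-02]), 'joint_vel': array([ 0.00074424, -0.00062726, -0.00167156,  0.00141782,  0.00049352,
       -0.00029407]), 'tau': array([ 7.62749696e-04, -5.31667185e+01, -3.52917731e+01,  7.08800345e-02,
        2.13329669e-02, -8.01797114e-06]), 'ee_pos': array([0.21712528, 0.50532607, 0.20545102]), 'eef_rot': array([ 3.14158171e+00, -1.62285804e-05,  2.73578495e+00]), 'force': array([-0.64181819, -0.81284098, -0.11146634]), 'moment': array([-0.01113609, -0.01515518, -0.05878784]), 'grip_force': 0.0, 'grip_width': 0.09421322547379972}
```

Run:
```python
import cv2
a=cv2.imread("pics/scene0.png")[150:290,215:475]; cv2.imwrite("pics/s1.png",cv2.resize(a,None,fx=3,fy=3,interpolation=2))
b=cv2.imread("pics/top0.png")[110:250,225:425]; cv2.imwrite("pics/t1.png",cv2.resize(b,None,fx=4,fy=4,interpolation=2))
```

```text
(no output)
```

View pics/s1.png

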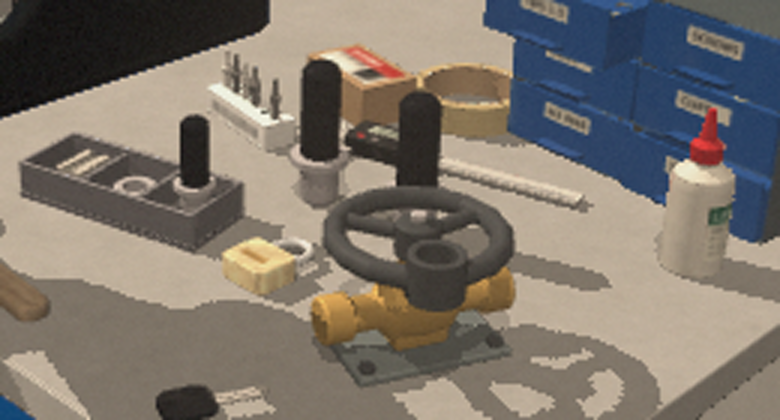

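View pics/t1.png

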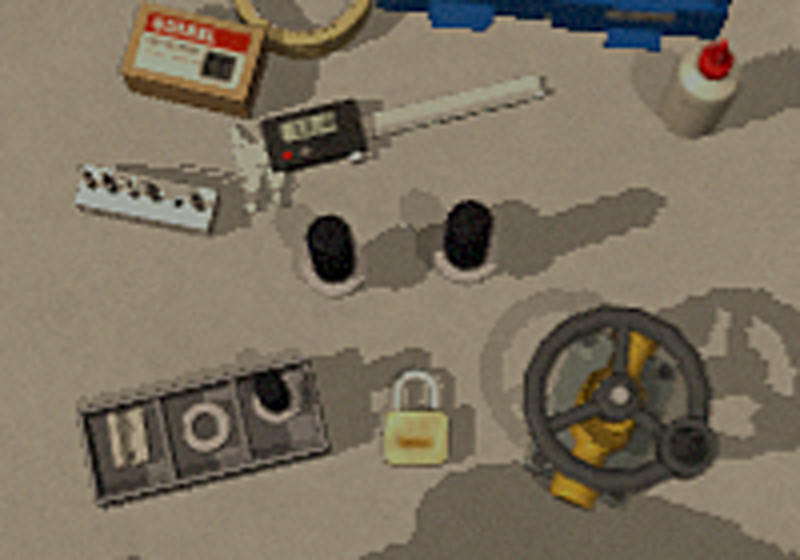

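The crank pin is the small one in the right-hand tray compartment, at scene crop (195,150) and top crop (270,392). The two big pins behind are decoys. The wheel axis is at top crop (620,395) and the socket boss at (685,445). Next I'll fit models to both views.

```bash
cat > fit.py <<'E'
from h import *
from scipy.optimize import minimize
S=8
def mask(c,groups,roi):
    x0,y0,x1,y1=roi; m=np.zeros(((y1-y0)*S,(x1-x0)*S),np.uint8)
    for g in groups:
        p=((proj(c,g)-[x0,y0]+.5)*S).astype(np.float32); cv2.fillConvexPoly(m,cv2.convexHull(p).astype(np.int32),1)
    return cv2.resize(m.astype(np.float32),(x1-x0,y1-y0),interpolation=cv2.INTER_AREA)
A=np.linspace(0,2*np.pi,48)
def cyl(x,y,r,z0,z1): return np.array([[x+r*np.cos(a),y+r*np.sin(a),z] for a in A for z in(z0,z1)])
def wheel(p):
    t=np.array([[p[0]+(.05+.007*np.cos(b))*np.cos(a),p[1]+(.05+.007*np.cos(b))*np.sin(a),.074+.007*np.sin(b)] for a in A for b in A[::6]])
    return [t,cyl(p[0]+.05*np.cos(p[2]),p[1]+.05*np.sin(p[2]),.0175,.062,.09)]
def fit(obs,model,p0,step):
    def f(p):
        return sum(np.abs(mask(c,model(p),r)-o[r[1]:r[3],r[0]:r[2]]).sum()/o.sum() for c,o,r in obs)
    s=np.vstack([p0]+[np.array(p0)+np.eye(len(p0))[i]*step[i] for i in range(len(p0))])
    r=minimize(f,p0,method="Nelder-Mead",options=dict(initial_simplex=s,xatol=1e-4,fatol=1e-4)); return np.round(r.x,4),round(r.fun,3)
def filled(m):
    k=cv2.findContours(m.astype(np.uint8),cv2.RETR_EXTERNAL,cv2.CHAIN_APPROX_NONE)[0]; k=max(k,key=cv2.contourArea)
    o=np.zeros(m.shape,np.uint8); cv2.drawContours(o,[k],-1,1,-1); return o.astype(np.float32)
E
python3 - <<'E'
from fit import *
s=vision.camera("scene"); t=vision.camera("top")
ws=filled(silhouettes("handwheel",s)[0]["region"]); wt=filled(silhouettes("socket",t)[0]["region"])
os_=(s,ws,(300,190,410,275)); ot=(t,wt,(340,170,420,250))
for ob in([os_,ot],[os_],[ot]): print("wheel",fit(ob,wheel,[.5,-.145,-2.2],[.01,.01,.2]))
def dark(c,roi,th):
    g=c["pixels"].max(2); m=np.zeros(g.shape,np.float32); x0,y0,x1,y1=roi; m[y0:y1,x0:x1]=(g[y0:y1,x0:x1]<th); return m
rs=(270,184,290,216); rt=(284,199,302,217)
print(t["pixels"].max(2)[199:217,284:302]); 
for th in(40,50,60):
    ds=dark(s,rs,th); dt=dark(t,rt,th); m=lambda p:[cyl(p[0],p[1],.01,.030,.078)]
    for ob in([(s,ds,rs),(t,dt,rt)],[(s,ds,rs)],[(t,dt,rt)]): print(th,"pin",fit(ob,m,[.505,.075],[.01,.01]))
for u in((334,159),(301,163)): print(u,back(t,u,.1))
for o in silhouettes("tray",t)[:1]: 
    k=cv2.findContours(o["region"].astype(np.uint8),0,1)[0]; r=cv2.minAreaRect(max(k,key=cv2.contourArea)); print(r); print([np.round(back(t,u,.028),3) for u in cv2.boxPoints(r)])
E
```

```text
wheel (array([ 0.5076, -0.1348, -2.2524]), np.float64(0.112))
wheel (array([ 0.5075, -0.134 , -2.2229]), np.float64(0.043))
wheel (array([ 0.5078, -0.1354, -2.2814]), np.float64(0.064))
[[124 128 130 130 127 126 128 127 126 123 127 127 136 126 102 115 118 117]
 [127 126 126 130 129 127 130 132 123  97 106 121 125 121 123 116  69  57]
 [123 126 128 133 121 107 105 113  99 128 126 117  46  21  14  33  63 117]
 [121  80 111 118  95 102 103  85  28  33  32  26  39  50  56  80  84 119]
 [118 127  99  71  39  12  19  12   7   0  21  57 108 122 120 118  95  63]
 [ 35  16  25  26  20  16  24  20  20  15  19  83 155 117 116 115 103  43]
 [ 27  40  39  51  40  19  28  16  22  32  22  24  77 126 112 106  69  58]
 [ 53  83  68  63  47  21  30  24  28  11  19  13  52 122 116  86  72  66]
 [ 59  79  64  61  55   3  18  20  22  25  30   0  11  80 120  96  67  57]
 [ 69  82  76  65  90  25  41  25  19  33  22   0   9  57 123 118  69  56]
 [ 74  63  76  79 120  93   0  27  27  16   9  21  19  34 103 118  84  61]
 [113  53  73  77 135 167  11   1  10  12  17   7   0  63 129 115  84  57]
 [113  52  77 
[... 520 characters left out ...]
, np.float64(0.532))
40 pin (array([0.5168, 0.0726]), np.float64(0.335))
50 pin (array([0.516 , 0.0738]), np.float64(0.586))
50 pin (array([0.5165, 0.0745]), np.float64(0.222))
50 pin (array([0.517 , 0.0726]), np.float64(0.321))
60 pin (array([0.5161, 0.0736]), np.float64(0.618))
60 pin (array([0.5152, 0.073 ]), np.float64(0.2))
60 pin (array([0.5173, 0.0726]), np.float64(0.366))
(334, 159) [ 0.62483509 -0.02839785  0.1       ]
(301, 163) [0.61512746 0.049937   0.1       ]
((275.17132568359375, 217.57582092285156), (25.48407745361328, 60.03749084472656), 77.00537872314453)
[array([0.509, 0.2  , 0.028]), array([0.544, 0.052, 0.028]), array([0.481, 0.037, 0.028]), array([0.446, 0.183, 0.028])]
```

```bash
python3 -m pendant '[-0.338,-0.519,0,0,0,0,0.3,-0.338,-0.519,0,0,0,0,0.3,-0.338,-0.519,0,0,0,0,0.3,-0.338,-0.519,0,0,0,0,0.3,-0.338,-0.519,0,0,0,0,0.3,-0.338,-0.519,0,0,0,0,0.3,-0.89,-0.557,0,0,0,-0.258,0.3,-0.89,-0.557,0,0,0,-0.258,0.3,-0.89,-0.557,0,0,0,-0.258,0.3,-0.89,-0.557,0,0,0,-0.258,0.3,-0.89,-0.557,0,0,0,-0.258,0.3,-0.89,-0.557,0,0,0,-0.258,0.3]' 20
```

```text
time_s: 2.45
ee_pos: [0.5141, 0.0744, 0.2055]
eef_rot: [3.142, 0.0, 3.141]
force: [-0.5, -0.4, 0.9]
grip_width: 0.061
grip_force: 0.0
```

```bash
python3 -m pendant '[0,0,0.08,0,0,0,0.3,0,0,0.16,0,0,0,0.3,0,0,0.24,0,0,0,0.3,0,0,0.3,0,0,0,0.3,0,0,0.335,0,0,0,0.3,0,0,0.339,0,0,0,0.3,0,0,0.339,0,0,0,0.3,0,0,0.339,0,0,0,0.3]'
python3 - <<'E'
from h import *
a=[]
for n,(x0,y0,x1,y1) in(("scene",(240,150,320,240)),("top",(260,170,340,240))):
    c=vision.camera(n); a.append(cv2.resize(c["pixels"][y0:y1,x0:x1,::-1],(400,400),interpolation=2))
cv2.imwrite("pics/g.png",np.hstack(a))
E
```

```text
time_s: 3.25
ee_pos: [0.5131, 0.0759, 0.0372]
eef_rot: [3.141, 0.002, 3.141]
force: [0.0, -1.2, 0.8]
grip_width: 0.0613
grip_force: 0.0
```

View pics/g.png

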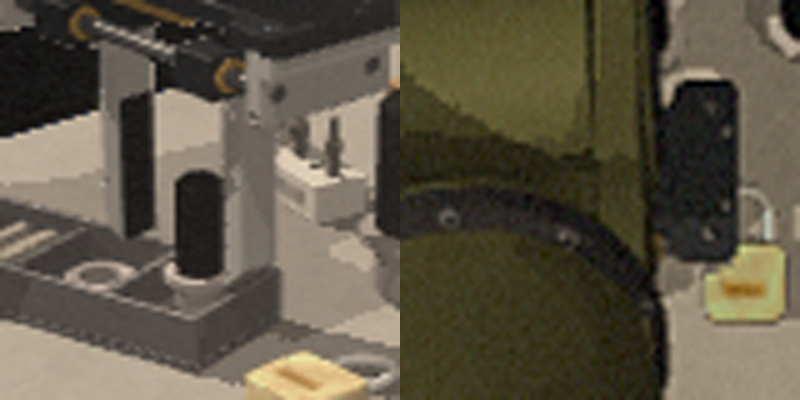

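```bash
python3 -m pendant '[-0.006,-0.004,0.002,0,0,0,0.3,-0.006,-0.004,0.002,0,0,0,0.3,-0.006,-0.004,0.002,0,0,0,-0.3,-0.006,-0.004,0.002,0,0,0,-0.8,-0.006,-0.004,0.002,0,0,0,-0.8,-0.006,-0.004,0.002,0,0,0,-0.8,-0.006,-0.004,0.002,0,0,0,-0.8,-0.006,-0.004,0.002,0,0,0,-0.8]' 25
```

```text
time_s: 4.15
ee_pos: [0.5154, 0.0738, 0.035]
eef_rot: [3.142, -0.0, 3.141]
force: [-0.4, 0.5, 0.0]
grip_width: 0.0193
grip_force: 25.0
```

```bash
python3 -m pendant '[0,0,-0.08,0,0,0,-0.8,0,0,-0.16,0,0,0,-0.8,0,0,-0.24,0,0,0,-0.8,0,0,-0.29,0,0,0,-0.8,0.016,-0.1,-0.29,0,0,0,-0.8,0.032,-0.2,-0.29,0,0,0,-0.8,0.048,-0.3,-0.29,0,0,0,-0.8,0.064,-0.4,-0.29,0,0,0,-0.8,0.079,-0.48,-0.29,0,0,0,-0.8,0.079,-0.496,-0.29,0,0,0,-0.8,0.079,-0.496,-0.29,0,0,0,-0.8,0.079,-0.496,-0.29,0,0,0,-0.8]'
python3 - <<'E'
from h import *
a=[]; print(status.get_obs()["ee_pos"])
for n,(x0,y0,x1,y1) in(("scene",(300,140,420,260)),("top",(320,160,440,280))):
    c=vision.camera(n); a.append(cv2.resize(c["pixels"][y0:y1,x0:x1,::-1],(400,400),interpolation=2))
    cv2.imwrite(f"pics/{n}2.png",c["pixels"][...,::-1])
    for o in silhouettes("crank_pin",c)[:4]: print(n,o["score"],o["extent"])
cv2.imwrite("pics/g2.png",np.hstack(a))
E
```

```text
time_s: 5.35
ee_pos: [0.4759, -0.1733, 0.1798]
eef_rot: [3.141, -0.0, 3.141]
force: [-0.7, -0.3, -1.8]
grip_width: 0.0197
grip_force: 25.0
[ 0.47586611 -0.17329812  0.1797824 ]
scene 0.71 [310.1, 167.2, 331.3, 218.3]
scene 0.67 [351.9, 158.4, 368.3, 201.2]
scene 0.58 [346.6, 184.2, 365.3, 220.3]
top 0.65 [283.2, 128.6, 361.0, 162.3]
top 0.57 [332.3, 160.2, 349.6, 181.5]
top 0.48 [300.4, 163.0, 315.0, 184.7]
```

View pics/g2.png

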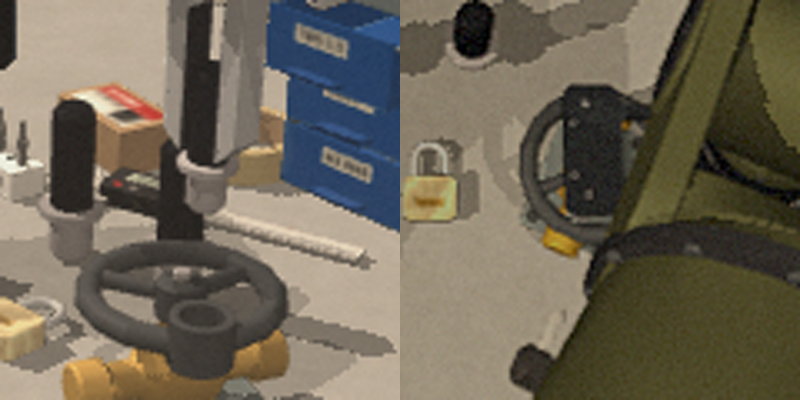

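Run:
```python
from fit import *
c=vision.camera("scene"); p=status.get_obs()["ee_pos"]; b=p[2]-.031
s=[.5076+.05*np.cos(-2.2524),-.1348+.05*np.sin(-2.2524)]
print(s,proj(c,[[*s,.09],[p[0],p[1],b+.022],[p[0],p[1],b]]))
g=c["pixels"].min(2).astype(int); print(g[184:206:2,348:376])
# flange+shank fit: bright pixels
m=np.zeros(g.shape,np.float32); m[183:208,350:374]=0
print(c["pixels"][195].tolist()[350:374:3])
# hole fit: dark ellipse inside boss
print(g[226:244,350:374])
```

```text
[np.float64(0.4760980406268288), np.float64(-0.17362816703954834)] [[359.57496337 234.22550062]
 [362.26747619 189.75746025]
 [361.45710997 202.19505202]]
[[ 44  43  43  49  47  57  41  40  35  37  37  33  35  37  34  37  82 129
  128 126 127 121  98  87  71  74 102 154]
 [ 43  35  39  40  48 120 169 164  55  36  36  35  37  32  35  39  81 127
  127 125  82  71  80  92  92  90 100 103]
 [ 39  33  34  31  51 147 168 168 166  65  37  37  35  34  35  38  76  72
   43  42  73  89  84  85  82  78  80  82]
 [ 38  35  35  34  38  77 122 120 130 158 169 168 165 167 167 168 113  89
   89  88  88  87  88  77  80  81  81  78]
 [ 34  38  35  36  33  31  36  52 100 107 108 106  97 107  95 104 104 101
   99  94  86  81  80  78  82  82  79  80]
 [ 39  39  36  37  33  34  37  56 112  75  85  86  93  95  93  94  90  90
   86  83  74  82  80  80  83  80  80  81]
 [ 36  34  35  35  34  32  37  57 111 105  87  89  90  89  88  89  87  85
   84  87 157 151 108 103 105 104 105 105]
 [ 31  35  35  33  33  32  35  71 114 111 102  87  96  95 101  99  90  88
   89  87 154 157 155 157 153 154 153 153]
 [ 39  36
[... 1117 characters left out ...]
59 71 79 77 73 78 78 80]
 [64 82 76 70 53 46 48 50 52 54 52 50 50 53 55 60 58 60 83 77 71 79 80 78]
 [60 74 79 78 65 52 52 54 52 54 50 52 55 51 47 56 63 66 79 76 70 71 77 78]
 [58 60 70 78 81 77 67 59 52 56 56 53 52 51 53 65 69 75 76 72 50 54 61 73]
 [63 61 58 60 70 78 81 80 79 71 71 70 69 69 77 76 75 73 64 49 48 56 63 62]
 [62 59 59 56 57 59 58 66 70 71 72 71 67 71 67 61 60 53 50 51 47 60 58 60]
 [69 57 58 58 59 53 55 52 52 54 53 50 52 55 51 52 52 52 49 49 44 60 60 58]
 [67 59 54 58 58 59 52 51 54 50 51 52 54 53 53 53 50 51 50 51 48 60 57 54]
 [64 61 58 57 55 56 53 52 51 52 52 54 54 52 52 52 52 51 49 47 50 58 55 53]
 [54 59 61 55 55 57 53 54 48 52 52 53 54 52 50 56 51 51 47 48 46 51 51 47]]
```

```bash
python3 -m pendant '[-0.002,-0.002,0.03,0,0,0,-0.8,-0.002,-0.002,0.06,0,0,0,-0.8,-0.002,-0.002,0.09,0,0,0,-0.8,-0.002,-0.002,0.11,0,0,0,-0.8,-0.002,-0.002,0.12,0,0,0,-0.8,-0.002,-0.002,0.126,0,0,0,-0.8,-0.002,-0.002,0.132,0,0,0,-0.8,-0.002,-0.002,0.136,0,0,0,-0.8,-0.002,-0.002,0.136,0,0,0,-0.8]'
```

```text
time_s: 6.5
ee_pos: [0.4769, -0.1752, 0.112]
eef_rot: [-3.142, 0.0, 3.141]
force: [1.4, 0.6, -1.5]
grip_width: 0.0194
grip_force: 25.0
```

```bash
python3 -m pendant '[0,0,0.008,0,0,0,-0.8,0,0,0.014,0,0,0,-0.8,0,0,0.02,0,0,0,-0.8,0,0,0.024,0,0,0,-0.8,0,0,0.026,0,0,0,-0.8,0,0,0.026,0,0,0,-0.8,0,0,0.026,0,0,0,-0.8]'
```

```text
time_s: 7.2
ee_pos: [0.4768, -0.1752, 0.099]
eef_rot: [-3.141, 0.0, 3.141]
force: [2.2, -1.4, -0.3]
grip_width: 0.0197
grip_force: 25.0
```

```bash
cat > tab.py <<'E'
import sys,numpy as np
from h import status
def tab(cx,cy,deg,n,r=.05):
    o=status.get_obs(); p=o["ee_pos"]; a=np.arctan2(p[1]-cy,p[0]-cx)
    print("phi",round(np.degrees(a),1),"r",round(np.hypot(p[0]-cx,p[1]-cy),4),"F",np.round(o["force"],1),"t",o["time_s"])
    b=a+np.radians(deg)*np.arange(1,n+1)/n
    print(",".join("%.3f,%.3f,0,0,0,0,-0.8"%(-(cx+r*np.cos(q)-p[0])/.5,(cy+r*np.sin(q)-p[1])/.5) for q in b))
if __name__=="__main__": v=list(map(float,sys.argv[1:])); tab(v[0],v[1],v[2],int(v[3]))
E
python3 tab.py .5076 -.1348 -120 12
```

```text
phi -127.3 r 0.0508 F [ 2.2 -1.4 -0.3] t 7.2
0.012,0.013,0,0,0,0,-0.8,0.023,0.027,0,0,0,0,-0.8,0.031,0.042,0,0,0,0,-0.8,0.036,0.059,0,0,0,0,-0.8,0.038,0.076,0,0,0,0,-0.8,0.038,0.094,0,0,0,0,-0.8,0.034,0.111,0,0,0,0,-0.8,0.027,0.127,0,0,0,0,-0.8,0.018,0.141,0,0,0,0,-0.8,0.006,0.154,0,0,0,0,-0.8,-0.007,0.165,0,0,0,0,-0.8,-0.023,0.173,0,0,0,0,-0.8
```

```bash
python3 -m pendant '[0.012,0.013,0,0,0,0,-0.8,0.023,0.027,0,0,0,0,-0.8,0.031,0.042,0,0,0,0,-0.8,0.036,0.059,0,0,0,0,-0.8]'; python3 -c "
from tab import *;tab(.5076,-.1348,-120,12)"
```

```text
time_s: 7.6
ee_pos: [0.4583, -0.1452, 0.099]
eef_rot: [-3.141, -0.0, 3.141]
force: [1.8, -2.9, -0.8]
grip_width: 0.0199
grip_force: 25.0
phi -168.1 r 0.0503 F [ 1.8 -2.9 -0.8] t 7.6
0.001,0.017,0,0,0,0,-0.8,0.000,0.035,0,0,0,0,-0.8,-0.003,0.052,0,0,0,0,-0.8,-0.010,0.068,0,0,0,0,-0.8,-0.020,0.082,0,0,0,0,-0.8,-0.032,0.095,0,0,0,0,-0.8,-0.046,0.106,0,0,0,0,-0.8,-0.061,0.114,0,0,0,0,-0.8,-0.078,0.119,0,0,0,0,-0.8,-0.095,0.121,0,0,0,0,-0.8,-0.113,0.120,0,0,0,0,-0.8,-0.130,0.116,0,0,0,0,-0.8
```

```bash
python3 -m pendant '[0.001,0.017,0,0,0,0,-0.8,0,0.035,0,0,0,0,-0.8,-0.003,0.052,0,0,0,0,-0.8,-0.01,0.068,0,0,0,0,-0.8,-0.02,0.082,0,0,0,0,-0.8,-0.032,0.095,0,0,0,0,-0.8,-0.046,0.106,0,0,0,0,-0.8,-0.061,0.114,0,0,0,0,-0.8,-0.078,0.119,0,0,0,0,-0.8,-0.095,0.121,0,0,0,0,-0.8,-0.113,0.12,0,0,0,0,-0.8,-0.13,0.116,0,0,0,0,-0.8]'; python3 -c "
from tab import *;tab(.5076,-.1348,-100,12)"
```

```text
time_s: 8.8
ee_pos: [0.5243, -0.0873, 0.0989]
eef_rot: [3.141, -0.001, 3.141]
force: [-6.1, -2.9, 7.4]
grip_width: 0.0192
grip_force: 25.0
phi 70.7 r 0.0503 F [-6.1 -2.9  7.4] t 8.8
-0.013,-0.006,0,0,0,0,-0.8,-0.025,-0.014,0,0,0,0,-0.8,-0.037,-0.023,0,0,0,0,-0.8,-0.046,-0.034,0,0,0,0,-0.8,-0.054,-0.046,0,0,0,0,-0.8,-0.060,-0.060,0,0,0,0,-0.8,-0.064,-0.074,0,0,0,0,-0.8,-0.066,-0.088,0,0,0,0,-0.8,-0.066,-0.103,0,0,0,0,-0.8,-0.064,-0.117,0,0,0,0,-0.8,-0.060,-0.131,0,0,0,0,-0.8,-0.054,-0.144,0,0,0,0,-0.8
```

```bash
python3 -m pendant '[-0.013,-0.006,0,0,0,0,-0.8,-0.025,-0.014,0,0,0,0,-0.8,-0.037,-0.023,0,0,0,0,-0.8,-0.046,-0.034,0,0,0,0,-0.8,-0.054,-0.046,0,0,0,0,-0.8,-0.06,-0.06,0,0,0,0,-0.8,-0.064,-0.074,0,0,0,0,-0.8,-0.066,-0.088,0,0,0,0,-0.8,-0.066,-0.103,0,0,0,0,-0.8,-0.066,-0.103,0,0,0,0,-0.8]'; python3 -c "
from tab import *;tab(.5076,-.1348,-36,12)"
```

```text
time_s: 9.8
ee_pos: [0.5576, -0.1394, 0.099]
eef_rot: [3.141, 0.001, 3.141]
force: [1.9, -2.7, 2.1]
grip_width: 0.0195
grip_force: 25.0
phi -5.3 r 0.0503 F [ 1.9 -2.7  2.1] t 9.8
0.001,-0.005,0,0,0,0,-0.8,0.002,-0.010,0,0,0,0,-0.8,0.003,-0.015,0,0,0,0,-0.8,0.005,-0.020,0,0,0,0,-0.8,0.006,-0.025,0,0,0,0,-0.8,0.008,-0.030,0,0,0,0,-0.8,0.010,-0.035,0,0,0,0,-0.8,0.013,-0.040,0,0,0,0,-0.8,0.016,-0.044,0,0,0,0,-0.8,0.018,-0.049,0,0,0,0,-0.8,0.022,-0.053,0,0,0,0,-0.8,0.025,-0.057,0,0,0,0,-0.8
```

```bash
python3 -m pendant '[0.001,-0.005,0,0,0,0,-0.8,0.002,-0.01,0,0,0,0,-0.8,0.003,-0.015,0,0,0,0,-0.8,0.005,-0.02,0,0,0,0,-0.8,0.006,-0.025,0,0,0,0,-0.8,0.008,-0.03,0,0,0,0,-0.8,0.008,-0.03,0,0,0,0,-0.8]'; python3 -c "
from tab import *;tab(.5076,-.1348,-15,10)"
```

```text
time_s: 10.5
ee_pos: [0.5534, -0.1541, 0.099]
eef_rot: [3.141, 0.001, 3.141]
force: [5.5, 0.8, 1.6]
grip_width: 0.0195
grip_force: 25.0
phi -22.8 r 0.0497 F [5.5 0.8 1.6] t 10.5
0.000,-0.003,0,0,0,0,-0.8,0.002,-0.005,0,0,0,0,-0.8,0.003,-0.007,0,0,0,0,-0.8,0.004,-0.010,0,0,0,0,-0.8,0.005,-0.012,0,0,0,0,-0.8,0.007,-0.014,0,0,0,0,-0.8,0.008,-0.016,0,0,0,0,-0.8,0.009,-0.019,0,0,0,0,-0.8,0.011,-0.021,0,0,0,0,-0.8,0.013,-0.023,0,0,0,0,-0.8
```

```bash
for r in 1; do python3 -m pendant '[0,-0.003,0,0,0,0,-0.8,0.002,-0.005,0,0,0,0,-0.8,0.003,-0.007,0,0,0,0,-0.8,0.003,-0.007,0,0,0,0,-0.8]' | grep -E "pos|force"; python3 -m pendant '[0.001,-0.003,0,0,0,0,-0.8,0.002,-0.005,0,0,0,0,-0.8,0.002,-0.005,0,0,0,0,-0.8]'| grep -E "pos|force"; done; python3 -c "
from tab import *;tab(.5076,-.1348,-12,8)"
```

```text
ee_pos: [0.5523, -0.1555, 0.0993]
force: [8.2, 15.7, 4.0]
grip_force: 25.0
ee_pos: [0.5518, -0.1565, 0.0995]
force: [10.0, 26.0, 7.7]
grip_force: 25.2
phi -26.2 r 0.0493 F [10.  26.   7.7] t 11.2
-0.000,-0.003,0,0,0,0,-0.8,0.001,-0.005,0,0,0,0,-0.8,0.002,-0.008,0,0,0,0,-0.8,0.004,-0.010,0,0,0,0,-0.8,0.005,-0.012,0,0,0,0,-0.8,0.007,-0.014,0,0,0,0,-0.8,0.008,-0.016,0,0,0,0,-0.8,0.010,-0.018,0,0,0,0,-0.8
```

```bash
cat > tab2.py <<'E'
import sys,numpy as np
# commanded x,y then list of absolute angles start,step,n
x,y,a,s,n=map(float,sys.argv[1:])
for i in range(int(n)):
    q=np.radians(a+s*i); print("%.3f,%.3f,0,0,0,0,-0.8"%(-(.5076+.05*np.cos(q)-x)/.5,(-.1348+.05*np.sin(q)-y)/.5),end=",")
print("end",round(.5076+.05*np.cos(q),4),round(-.1348+.05*np.sin(q),4))
E
python3 tab2.py .5509 -.1601 -20 10 11; python3 -c "
from station import status;o=status.get_obs();print(o['ee_pos'],o['time_s'],o['force'])"
```

```text
-0.007,0.016,0,0,0,0,-0.8,-0.012,0.033,0,0,0,0,-0.8,-0.013,0.051,0,0,0,0,-0.8,-0.012,0.068,0,0,0,0,-0.8,-0.007,0.085,0,0,0,0,-0.8,-0.000,0.101,0,0,0,0,-0.8,0.010,0.115,0,0,0,0,-0.8,0.022,0.127,0,0,0,0,-0.8,0.037,0.137,0,0,0,0,-0.8,0.052,0.145,0,0,0,0,-0.8,0.069,0.149,0,0,0,0,-0.8,end 0.5163 -0.0856
[ 0.55180579 -0.15651318  0.09954002] 11.2 [10.00742756 26.04585093  7.68344115]
```

```bash
python3 -m pendant '[0,0,0,0,0,0,-0.8,0,0,0,0,0,0,-0.8,0,0,0,0,0,0,-0.8,-0.007,0.016,0,0,0,0,-0.8,-0.012,0.033,0,0,0,0,-0.8,-0.013,0.051,0,0,0,0,-0.8,-0.012,0.068,0,0,0,0,-0.8,-0.007,0.085,0,0,0,0,-0.8,0,0.101,0,0,0,0,-0.8,0.01,0.115,0,0,0,0,-0.8,0.022,0.127,0,0,0,0,-0.8,0.037,0.137,0,0,0,0,-0.8]'; python3 -c "
from tab import *;tab(.5076,-.1348,120,12)"
```

```text
time_s: 12.4
ee_pos: [0.5319, -0.0919, 0.0992]
eef_rot: [-3.14, 0.001, 3.141]
force: [3.5, -4.6, 6.0]
grip_width: 0.0197
grip_force: 25.0
phi 60.5 r 0.0493 F [ 3.5 -4.6  6. ] t 12.4
0.015,0.008,0,0,0,0,-0.8,0.032,0.013,0,0,0,0,-0.8,0.049,0.014,0,0,0,0,-0.8,0.067,0.012,0,0,0,0,-0.8,0.084,0.008,0,0,0,0,-0.8,0.099,0.000,0,0,0,0,-0.8,0.114,-0.010,0,0,0,0,-0.8,0.126,-0.022,0,0,0,0,-0.8,0.136,-0.037,0,0,0,0,-0.8,0.143,-0.053,0,0,0,0,-0.8,0.147,-0.069,0,0,0,0,-0.8,0.149,-0.087,0,0,0,0,-0.8
```

```bash
python3 tab2.py .5326 -.0915 70 10 12; python3 tab2.py .4576 -.1348 190 10 12;python3 tab2.py .5326 -.1781 310 10 12
```

```text
0.016,0.007,0,0,0,0,-0.8,0.033,0.012,0,0,0,0,-0.8,0.050,0.013,0,0,0,0,-0.8,0.067,0.012,0,0,0,0,-0.8,0.084,0.007,0,0,0,0,-0.8,0.100,0.000,0,0,0,0,-0.8,0.114,-0.010,0,0,0,0,-0.8,0.127,-0.022,0,0,0,0,-0.8,0.137,-0.037,0,0,0,0,-0.8,0.144,-0.052,0,0,0,0,-0.8,0.148,-0.069,0,0,0,0,-0.8,0.150,-0.087,0,0,0,0,-0.8,end 0.4576 -0.1348
-0.002,-0.017,0,0,0,0,-0.8,-0.006,-0.034,0,0,0,0,-0.8,-0.013,-0.050,0,0,0,0,-0.8,-0.023,-0.064,0,0,0,0,-0.8,-0.036,-0.077,0,0,0,0,-0.8,-0.050,-0.087,0,0,0,0,-0.8,-0.066,-0.094,0,0,0,0,-0.8,-0.083,-0.098,0,0,0,0,-0.8,-0.100,-0.100,0,0,0,0,-0.8,-0.117,-0.098,0,0,0,0,-0.8,-0.134,-0.094,0,0,0,0,-0.8,-0.150,-0.087,0,0,0,0,-0.8,end 0.5326 -0.1781
-0.014,0.010,0,0,0,0,-0.8,-0.027,0.022,0,0,0,0,-0.8,-0.037,0.037,0,0,0,0,-0.8,-0.044,0.052,0,0,0,0,-0.8,-0.048,0.069,0,0,0,0,-0.8,-0.050,0.087,0,0,0,0,-0.8,-0.048,0.104,0,0,0,0,-0.8,-0.044,0.121,0,0,0,0,-0.8,-0.037,0.137,0,0,0,0,-0.8,-0.027,0.151,0,0,0,0,-0.8,-0.014,0.163,0,0,0,0,-0.8,-0.000,0.173,0,0,0,0,-0.8,end 0.5326 -0.0915
```

```bash
python3 -m pendant '[0.016,0.007,0,0,0,0,-0.8,0.033,0.012,0,0,0,0,-0.8,0.05,0.013,0,0,0,0,-0.8,0.067,0.012,0,0,0,0,-0.8,0.084,0.007,0,0,0,0,-0.8,0.1,0,0,0,0,0,-0.8,0.114,-0.01,0,0,0,0,-0.8,0.127,-0.022,0,0,0,0,-0.8,0.137,-0.037,0,0,0,0,-0.8,0.144,-0.052,0,0,0,0,-0.8,0.148,-0.069,0,0,0,0,-0.8,0.15,-0.087,0,0,0,0,-0.8]'
```

```text
time_s: 13.6
ee_pos: [0.4565, -0.1349, 0.0992]
eef_rot: [3.14, 0.0, 3.141]
force: [4.4, 5.9, 7.1]
grip_width: 0.0194
grip_force: 25.0
```

```bash
python3 -m pendant '[-0.002,-0.017,0,0,0,0,-0.8,-0.006,-0.034,0,0,0,0,-0.8,-0.013,-0.05,0,0,0,0,-0.8,-0.023,-0.064,0,0,0,0,-0.8,-0.036,-0.077,0,0,0,0,-0.8,-0.05,-0.087,0,0,0,0,-0.8,-0.066,-0.094,0,0,0,0,-0.8,-0.083,-0.098,0,0,0,0,-0.8,-0.1,-0.1,0,0,0,0,-0.8,-0.117,-0.098,0,0,0,0,-0.8,-0.134,-0.094,0,0,0,0,-0.8,-0.15,-0.087,0,0,0,0,-0.8]'
```

```text
time_s: 14.8
ee_pos: [0.5308, -0.1789, 0.099]
eef_rot: [3.141, -0.003, 3.141]
force: [-7.3, -1.3, 11.4]
grip_width: 0.0193
grip_force: 25.0
```

```bash
python3 -m pendant '[-0.014,0.01,0,0,0,0,-0.8,-0.027,0.022,0,0,0,0,-0.8,-0.037,0.037,0,0,0,0,-0.8,-0.044,0.052,0,0,0,0,-0.8,-0.048,0.069,0,0,0,0,-0.8,-0.05,0.087,0,0,0,0,-0.8,-0.048,0.104,0,0,0,0,-0.8,-0.044,0.121,0,0,0,0,-0.8,-0.037,0.137,0,0,0,0,-0.8,-0.027,0.151,0,0,0,0,-0.8,-0.014,0.163,0,0,0,0,-0.8,0,0.173,0,0,0,0,-0.8]'
python3 - <<'E'
from h import *
c=vision.camera("scene"); cv2.imwrite("pics/m.png",cv2.resize(c["pixels"][140:290,290:430,::-1],None,fx=4,fy=4,interpolation=2))
o=status.get_obs(); print(o["ee_pos"],o["force"])
E
```

```text
time_s: 16.0
ee_pos: [0.5316, -0.0923, 0.0991]
eef_rot: [-3.141, 0.001, 3.141]
force: [3.7, -4.8, 5.3]
grip_width: 0.0193
grip_force: 25.0
[ 0.53046836 -0.09157139  0.09902387] [-0.21846844  0.6606162   9.32511484]
```

View pics/m.png

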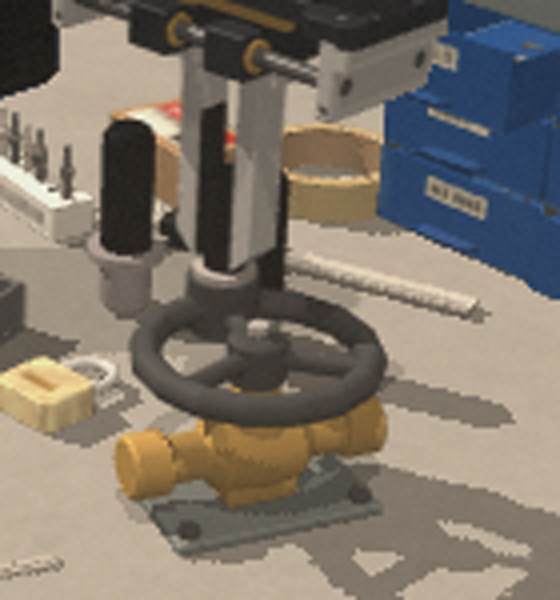

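The pin is seated with its flange on the boss at crop (223,275), and the wheel has turned with it. I'll go on with the second turn.

```bash
python3 -m pendant '[0.014,0.007,0,0,0,0,-0.8,0.031,0.012,0,0,0,0,-0.8,0.048,0.013,0,0,0,0,-0.8,0.065,0.012,0,0,0,0,-0.8,0.082,0.007,0,0,0,0,-0.8,0.098,0,0,0,0,0,-0.8,0.112,-0.01,0,0,0,0,-0.8,0.125,-0.022,0,0,0,0,-0.8,0.135,-0.037,0,0,0,0,-0.8,0.142,-0.052,0,0,0,0,-0.8,0.146,-0.069,0,0,0,0,-0.8,0.148,-0.087,0,0,0,0,-0.8]'
```

```text
time_s: 17.25
ee_pos: [0.4573, -0.1354, 0.0991]
eef_rot: [3.14, -0.0, 3.141]
force: [3.8, 5.7, 7.6]
grip_width: 0.0195
grip_force: 25.0
```

```bash
python3 -m pendant '[-0.002,-0.017,0,0,0,0,-0.8,-0.006,-0.034,0,0,0,0,-0.8,-0.013,-0.05,0,0,0,0,-0.8,-0.023,-0.064,0,0,0,0,-0.8,-0.036,-0.077,0,0,0,0,-0.8,-0.05,-0.087,0,0,0,0,-0.8,-0.066,-0.094,0,0,0,0,-0.8,-0.083,-0.098,0,0,0,0,-0.8,-0.1,-0.1,0,0,0,0,-0.8,-0.117,-0.098,0,0,0,0,-0.8,-0.134,-0.094,0,0,0,0,-0.8,-0.15,-0.087,0,0,0,0,-0.8,-0.15,-0.087,0,0,0,0,-0.8]' || true; python3 -c "
from tab import *;tab(.5076,-.1348,37,8)"
```

```text
phi -179.3 r 0.0503 F [3.8 5.7 7.6] t 17.25
-0.001,-0.008,0,0,0,0,-0.8,-0.002,-0.016,0,0,0,0,-0.8,-0.004,-0.024,0,0,0,0,-0.8,-0.006,-0.032,0,0,0,0,-0.8,-0.009,-0.039,0,0,0,0,-0.8,-0.013,-0.046,0,0,0,0,-0.8,-0.017,-0.053,0,0,0,0,-0.8,-0.021,-0.060,0,0,0,0,-0.8invalid input at $: expected 1 to 12 rows
```

I sent 13 rows there, one over the limit, so the call was refused and nothing moved. Resending with 12.

```bash
python3 -m pendant '[-0.002,-0.017,0,0,0,0,-0.8,-0.006,-0.034,0,0,0,0,-0.8,-0.013,-0.05,0,0,0,0,-0.8,-0.023,-0.064,0,0,0,0,-0.8,-0.036,-0.077,0,0,0,0,-0.8,-0.05,-0.087,0,0,0,0,-0.8,-0.066,-0.094,0,0,0,0,-0.8,-0.083,-0.098,0,0,0,0,-0.8,-0.1,-0.1,0,0,0,0,-0.8,-0.117,-0.098,0,0,0,0,-0.8,-0.134,-0.094,0,0,0,0,-0.8,-0.15,-0.087,0,0,0,0,-0.8]'; python3 tab2.py .5326 -.1781 307 7 6
```

```text
time_s: 18.45
ee_pos: [0.5317, -0.1795, 0.099]
eef_rot: [3.141, -0.003, 3.141]
force: [-7.4, -0.9, 11.7]
grip_width: 0.0194
grip_force: 25.0
-0.010,0.007,0,0,0,0,-0.8,-0.019,0.015,0,0,0,0,-0.8,-0.028,0.024,0,0,0,0,-0.8,-0.035,0.034,0,0,0,0,-0.8,-0.041,0.044,0,0,0,0,-0.8,-0.045,0.056,0,0,0,0,-0.8,end 0.5552 -0.1503
```

```bash
python3 -m pendant '[-0.01,0.007,0,0,0,0,-0.8,-0.019,0.015,0,0,0,0,-0.8,-0.028,0.024,0,0,0,0,-0.8,-0.035,0.034,0,0,0,0,-0.8,-0.041,0.044,0,0,0,0,-0.8,-0.043,0.051,0,0,0,0,-0.8,-0.043,0.051,0,0,0,0,-0.8,-0.043,0.051,0,0,0,0,-0.8,-0.043,0.051,0,0,0,0,-0.8]'
python3 - <<'E'
from fit import *
s=vision.camera("scene"); o=status.get_obs(); p=o["ee_pos"]; print(p,o["force"],np.degrees(np.arctan2(p[1]+.1348,p[0]-.5076)))
w=silhouettes("handwheel",s)[0]; print(w["score"],w["extent"])
cv2.imwrite("pics/e.png",cv2.resize(s["pixels"][180:290,300:410,::-1],None,fx=5,fy=5,interpolation=2))
# spoke/boss/plate reference: predicted positions in the crop for socket at angles
for a in(-30,-23,-16): print(a,(proj(s,[[.5076+.05*np.cos(np.radians(a)),-.1348+.05*np.sin(np.radians(a)),.09]])-[300,180])*5)
E
```

```text
time_s: 19.35
ee_pos: [0.5538, -0.1538, 0.0991]
eef_rot: [3.141, -0.001, 3.141]
force: [1.6, 0.6, 6.2]
grip_width: 0.0197
grip_force: 25.0
[ 0.5537715  -0.15384861  0.09906464] [0.99793071 0.19105791 6.5375196 ] -22.419189456232594
0.83 [322.2, 212.5, 385.1, 245.6]
-30 [[405.66866795 186.35179526]]
-23 [[398.38281709 178.76294362]]
-16 [[389.34359056 171.58118062]]
```

View pics/e.png

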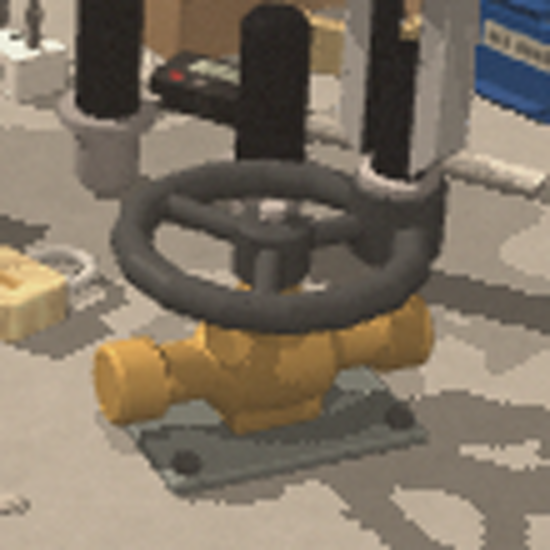

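```bash
python3 -c "
from station import order;print(order.hand_in())"
```

```text
the job is handed in; nothing more can be done
None
```

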